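Crank the plate under the dispensing head and dispense

TASK

Swing the folded ball grip of the dispensing station's crank up until it stands upright, and turn the crank with it until the line on the plate carriage is exactly opposite the line on the fixed block. Then press the plunger on the dispensing head down to its stop, let it come back up, and leave the crank grip upright and the carriage lined up. Do not turn the crank before its grip is up, do not press the plunger before the lines meet, and leave the things round the station where they are.

Things in the scene. Friction and masses are not known exactly. Their poses are not given: they have to be found in the camera images.
- station: White plate dispenser, grey base, fixed, yaw within 0.25 rad of 0, own x away from the robot. Origin at bench level. Base slab 14 mm thick, own x -70..100, own y -190..180 mm. Gearbox 85 x 85 mm, top at z 46 mm, at own (0, 125) mm; dispensing head (bar 36 mm wide, top z 104 mm) at own (0, -60) mm, posts at own x 83. Carriage with a fixed microplate (top z 52 mm) slides along own y.
- crank_axis (a point): Point on the crank's upright axis of rotation, at z 61 mm. The steel crank arm is a flat bar 14 mm wide, z 59 to 65 mm, ending in a fork 23 mm wide, top at z 79 mm. The gearbox top below is at z 46 mm.
- handle_pivot (a point): Hinge pin of the folding grip, in the fork at the outer end of the crank arm: 55 mm from the crank axis, z 76 mm. It turns with the crank; the arm points from crank_axis to here. The pin is level and at right angles to the arm.
- handle_ball (a point): Centre of the black ball (20 mm diameter) at the free end of the folding grip, 38 mm from the hinge pin on an 8 mm steel stem; the ball spins freely about the stem. Folded, the stem lies level along the arm from the fork towards the crank axis, ball centre at z 76 mm, free on both sides down to the gearbox; upright, the ball centre is at z 114 mm over handle_pivot.
- handle (a joint): Fold angle of the crank grip in rad: 0 folded level along the arm, 1.571 upright against its stop. Its free end rises in an arc about handle_pivot. A stiff hinge (0.04 N m) holds it wherever it is left.
- crank (a joint): Crank angle in rad, counted over several turns, growing anticlockwise seen from above. At 0 the lines meet and the arm points along the station's own +y (away from the head). Starts at -10.5 to -5; friction 0.05 N m, stays where left. Limits -16 and 8.
- carriage (a joint): Carriage position in m along the station's own +y, 0 when the two lines meet. Driven by the crank: 16 mm per turn, anticlockwise moves it to own +y (towards the crank). Starts 13 to 27 mm short, so 0.8 to 1.7 turns anticlockwise. It cannot be pushed by hand.
- carriage_mark (a point): Black line (3 x 10 mm, across the travel) on a tab at the robot-side edge of the carriage, 43 mm above the bench.
- fixed_mark (a point): Matching black line on the white fixed block at the robot-side edge of the base, level with the nozzles, 43 mm above the bench. The lines are lined up when both have the same own y of the station.
- plunger (a joint): Plunger travel in m: 0 up, 0.010 down at its stop. Spring: 3 N at first, 9 N at the stop; comes back up by itself.
- plunger_top (a point): Centre of the top of the black round plunger head (32 mm diameter), 146 mm above the bench when up. Pressed straight down.
- microtube_rack: Blue low rack with capped microtubes, 64x120x35 mm; loose, beside the station, to be left alone. Origin at the centre of its underside.
- reagent_bottle: Squat bottle with black screw cap, 62 mm across, 128 mm tall; loose, beside the station, to be left alone. Origin at the centre of its underside.
- beaker: Small clear beaker, 46x49x58 mm; loose, beside the station, to be left alone. Origin at the centre of its underside.
- tape_roll: Roll of label tape lying flat, 70x68x19 mm; loose, beside the station, to be left alone. Origin at the centre of its underside.

How it is judged (in metres and radians):
On the way, in this order (a step that is already met when the one before it is completed fails the run):
1. the crank grip has been swung up (at least 1.4 rad) (value of joint handle above 1.4 rad), for 0.2 s.
2. the crank has brought the carriage line opposite the fixed line (within 3 mm), grip still up (value of joint carriage between -0.003 and 0.003 m and value of joint handle above 1.2 rad), for 0.3 s.
3. the plunger is pressed to its stop (at least 9 of 10 mm) with the lines still opposite (value of joint carriage between -0.003 and 0.003 m and value of joint plunger above 0.009 m), for 0.1 s.
At the end, for the whole second after the job is handed in: The carriage line is within 3 mm of opposite the fixed line, the crank is at rest (under 0.1 rad/s), its grip still stands up (over 1.3 rad), and the plunger is back up (within 1.5 mm) (value of joint carriage between -0.003 and 0.003 m and value of joint plunger below 0.0015 m and value of joint handle above 1.3 rad and velocity of joint crank between -0.1 and 0.1 rad/s); the robot touches nothing.
It fails at once if the crank is turned (its outer end moved over 30 mm) while its grip is still folded (under 0.8 rad) (distance of handle_pivot from where it was at the start of the episode above 0.03 m and value of joint handle below 0.8 rad).
It fails at once if the plunger is pressed over 4 mm while the lines are more than 4 mm apart (value of joint plunger above 0.004 m and (value of joint carriage below -0.004 m or value of joint carriage above 0.004 m)).
It fails at once if a thing beside the station is moved over 30 mm (distance of any of microtube_rack, reagent_bottle, beaker, tape_roll from where it was at the start of the episode above 0.03 m).
It also fails if it takes over 72 s, if anything falls off the work surface, if the arm or the gripper's body presses on something with over 40 N, if the wrist force passes 120 N, or if a joint passes its speed limit or range.

ROBOT

A 7-joint arm with a two-finger parallel gripper is mounted at the origin on a cart in front of the work surface, level with it; the furniture and walls round the work are solid. World frame = base frame: x ahead of the robot, y to its left, z up, the work surface at z = 0. Lengths are in m, angles in degrees, forces in N, time in s.
With the tool pointing down it reaches from about 0.425 to 0.875 m from the base axis. Payload 9.9 kg.
Tool frame: the origin (TCP) lies at the very end of the fingers, on their centre line; the grasp point (between the pads) lies r.grasp_offset behind it (r.grasp_offset is the distance from the TCP to the grasp point, in m); z points along the fingers, y is the line along which they close (so a half turn about z gives the same grasp; the last joint's range is limited). The gripper opens to 85 mm and grips with 20 to 120 N. Pads are 22 mm wide; open, the fingers measure 114 mm over their backs; the gripper's body (76 mm by 85 mm) begins 54 mm behind the grasp point. The pads swing forward as they close: fully open they stand 13 mm farther back than shut.
Start: joints at [66.245, 32.985, 1.427, 82.34, -0.859, 64.687, -3.237], TCP at [0.219, -0.638, 0.205] pointing down, gripper open.
Joint ranges: [-157.87, 157.87], [-19.46, 123.44], [-87.15, 90], [11.01, 140.99], [-62.26, 242.26], [9.8, 113.94], [-161.44, 161.44]. Speed limits (degrees/s): [127.2, 127.2, 172.46, 172.46, 180, 180, 180].

INTERFACE

Orientations are given as a 3x3 rotation matrix whose columns are the frame's x, y, z axes.
In Python, from station import r, imaging gives the robot as it stands.
- The arm moves only by the tool move_arm, never from a script. Its argument "moves" is a list of rows, each a list of 7 numbers: the turn, a rotation vector about the tool's x, y, z each as a share of 180 degrees, from -1 to 1, then the shift along the tool's x, y, z each as a share of 0.2 m, from -1 to 1, then the opening, from -1 (shut) to 1 (fully open). A call has exactly 8 rows; each row is the pose to reach, as a shift and turn from the pose commanded when the call began, along the tool's axes at that moment, turning the shorter way round; what a row does not reach only later rows make up. A row lasts 1/12 s, in which the tool goes at most 41.7 mm and 7.16 degrees, less where a joint would pass 70% of its speed; a pose out of reach is approached as far as the arm can. A call with a number of a shift or a turn outside -1 to 1 is refused whole. A call with a gripper value outside its range is refused whole. The fingers move at their own pace and stop on an object; "force" is the grip in N (left out, the last holds). Time passes only in rows, so rows that repeat a pose let the fingers close, or fill a call up. It gives the time, the measured TCP pose, the force, the opening and the grip force at its end, in the units of the state.
- r.observe(): the state, without advancing time (a new reading comes with each control period).
- imaging.get_image(name): name is "scene" or "top"; returns a dict with "pixels" (400x640x3 uint8, red, green, blue), "fx", "fy", "cx", "cy" (pixels), "k1" (the pictures are not rectified: a ray, as slopes to the right and down, at radius r is drawn at 1 + k1 r^2 times it, then the intrinsics apply), "R" (3x3) and "t" (3): a world point X has camera coordinates R X + t. Camera axes: x right, y down, z forward; pixel columns grow to the right and rows downward; lengths in m; the calibration is good to about 2 mm. A picture is of the moment at which its call begins. There is no depth.
- r.job_done(): hands the job in; it is judged then, once.
The state is a dict: "t": time; "q": joint angles; "dq": joint speeds; "joint_efforts": joint torques, N m; "ee_pos": TCP position; "ee_rot": TCP orientation; "ft_force": force on the tool from outside, world axes, zero at the start; "wrist_torque": the same for the moment, N m; "gripper_width": finger opening in m; "finger_force": force on a finger pad.
Only numpy, scipy, OpenCV 4.12 (cv2) and the standard library are available. Lean on these libraries where they do the work, as an engineer would, in place of code of your own. Each camera call takes 0.05 s, during which the arm holds its last target. There are 200 camera calls.

## Working session

There is one attempt and no reset: what is moved stays moved. The work goes in short steps, Python scripts to look and compute and a tool call to move; the robot and the scene stay as the last step left them, time stands still between calls to the robot, and variables do not carry over. Pictures are saved under pics/ and viewed, at most 13 in all, crops included, and the job is handed in when it is done.

Besides the shell and the picture viewer there is one more tool, called after ">>>" by a JSON object that holds its "name" and its "arguments", one argument or row to a line. move_arm: Moves the arm, as the interface text tells. Shift numbers are shares of 0.2 m and turn numbers shares of 180 degrees, none past 1 either way. Its arguments: {"type":"object","properties":{"moves":{"type":"array"},"force":{"type":"number"}},"required":["moves"]}

```bash
ls; mkdir -p pics; cat > h.py <<'E'
import numpy as np, cv2
from station import r, imaging
def grab(n):
    im=imaging.get_image(n); im['pixels']=np.asarray(im['pixels']); return im
def ray(im,u,v):
    x=(u-im['cx'])/im['fx']; y=(v-im['cy'])/im['fy']
    K=np.array([[im['fx'],0,im['cx']],[0,im['fy'],im['cy']],[0,0,1.]])
    p=cv2.undistortPoints(np.array([[[u,v]]],float),K,np.array([im['k1'],0,0,0.]))[0,0]
    R=np.array(im['R']);t=np.array(im['t'])
    return -R.T@t, R.T@np.array([p[0],p[1],1])
def onz(im,u,v,z):
    c,d=ray(im,u,v); return c+d*(z-c[2])/d[2]
def two(i1,p1,i2,p2):
    A=[];b=[]
    c1,d1=ray(i1,*p1);c2,d2=ray(i2,*p2)
    s=np.linalg.lstsq(np.c_[d1,-d2],c2-c1,rcond=None)[0]
    a=c1+d1*s[0];b=c2+d2*s[1]; return (a+b)/2,np.linalg.norm(a-b)
def proj(im,X):
    R=np.array(im['R']);t=np.array(im['t'])
    K=np.array([[im['fx'],0,im['cx']],[0,im['fy'],im['cy']],[0,0,1.]])
    return cv2.projectPoints(np.atleast_2d(X).astype(float),cv2.Rodrigues(R)[0],t,K,np.array([im['k1'],0,0,0.]))[0][:,0]
def save(im,n,box=None,s=1):
    p=im['pixels'][:,:,::-1]
    if box: p=p[box[1]:box[3],box[0]:box[2]]
    cv2.imwrite('pics/'+n,cv2.resize(p,None,fx=s,fy=s,interpolation=cv2.INTER_CUBIC))
E
python3 - <<'E'
from h import *
for n in('scene','top'):
    im=grab(n); save(im,n+'0.png'); R=np.array(im['R']);t=np.array(im['t'])
    print(n,im['fx'],im['k1'],-R.T@t,R[2])
s=r.observe();print(s['ee_pos'],s['ee_rot'],s['ft_force'],s['gripper_width'],r.grasp_offset)
E
```

```text
pics
scene 487.36879368969744 -0.1418221391397462 [-0.82289431  0.18420424  1.12736359] [ 0.79488996 -0.08495635 -0.60077647]
top 366.7846617186992 0.011374457580361996 [0.38788301 0.03043545 1.10284622] [ 0.11627358  0.00682345 -0.99319379]
[ 0.21909659 -0.63796578  0.20440666] [[ 9.45769357e-01  3.24838382e-01 -5.90188006e-04]
 [ 3.24838904e-01 -9.45768295e-01  1.42041282e-03]
 [-9.67765034e-05 -1.53509894e-03 -9.99998817e-01]] [-1.16378658  0.44180933  0.28418442] 0.08532610344770343 0.0187
```

View pics/scene0.png

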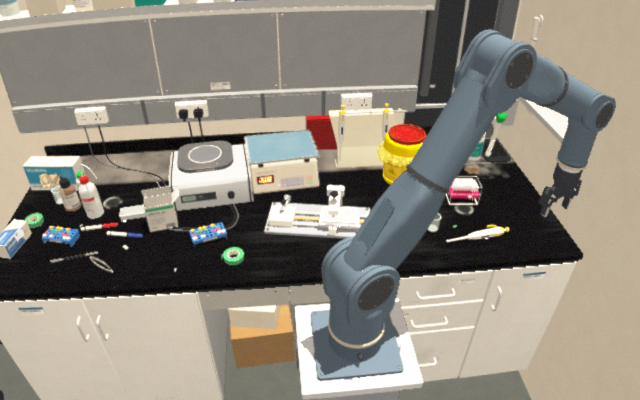

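View pics/top0.png

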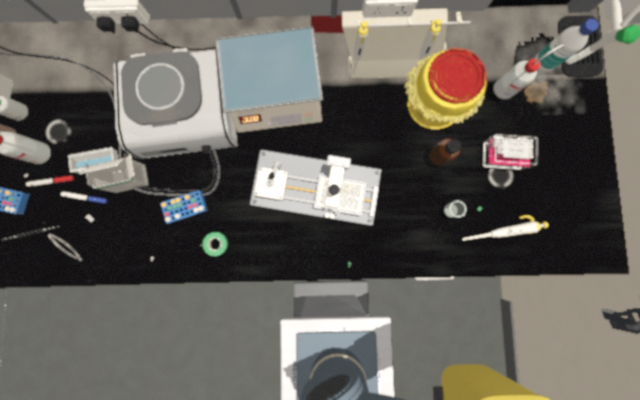

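The station lies in the top view at px (250–382, 150–223), with its gearbox near (270,183) and the plunger near (335,190). In the scene view it spans (265–370, 185–238), partly behind the arm. I'll zoom in on both.

```bash
python3 - <<'E'
from h import *
a=grab('top');b=grab('scene')
A=cv2.resize(a['pixels'][145:230,240:390,::-1],None,fx=5,fy=5,interpolation=cv2.INTER_CUBIC)
save(a,'t1.png',(240,145,390,230),5);save(b,'s1.png',(255,175,385,245),6)
E
```

```text
(no output)
```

View pics/t1.png

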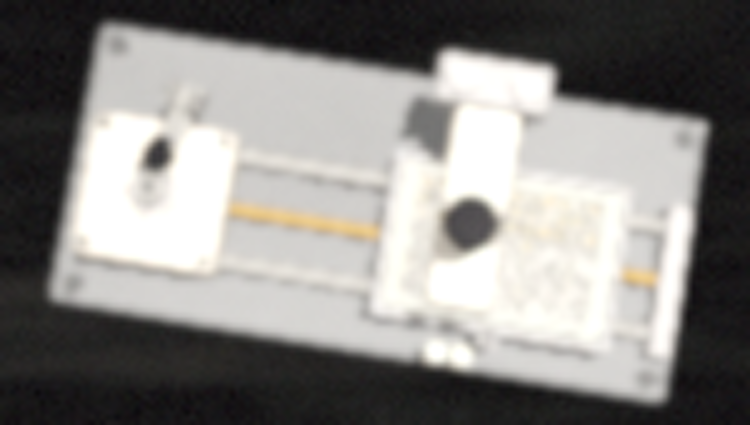

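View pics/s1.png

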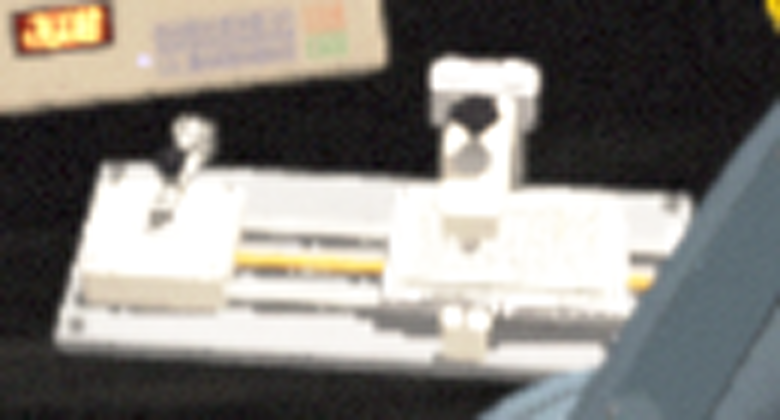

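The top view shows the slab corners at crop (100,22), (710,122), (665,402) and (50,300). The ball is at (157,153), the fork near (187,97) and the plunger at (470,222). The crank points away from the robot.

```bash
cat >> h.py <<'E'
def frame(im):
    # slab corners: crop px/5 + offset ; own coords
    c=np.array([[100,22],[710,122],[665,402],[50,300]])/5+[240,145]-0.4
    W=np.array([onz(im,*p,0.014) for p in c])[:,:2]
    O=np.array([[.1,.18],[.1,-.19],[-.07,-.19],[-.07,.18]])
    a=W-W.mean(0);o=O-O.mean(0)
    th=np.arctan2((o[:,0]*a[:,1]-o[:,1]*a[:,0]).sum(),(o*a).sum())
    R=np.array([[np.cos(th),-np.sin(th)],[np.sin(th),np.cos(th)]])
    t=W.mean(0)-R@O.mean(0); return R,t,th,W-(O@R.T+t)
E
python3 - <<'E'
from h import *
a=grab('top');b=grab('scene')
R,t,th,e=frame(a);print('th',th,'t',t);print(e.round(4))
T=lambda u,v:(u/5+240-.4,v/5+145-.4)
S=lambda u,v:(u/6+255-.42,v/6+175-.42)
own=lambda X:(R.T@(X[:2]-t)).round(4)
ca=R@[0,.125]+t;print('axis',ca,'plunger',R@[0,-.06]+t)
for n,p,q,z in [('ball',T(157,153),S(170,160),.076),('fork',T(187,97),S(193,133),.079),('plg',T(470,222),S(473,112),.146)]:
    X,g=two(a,p,b,q); Y=onz(a,*p,z);print(n,X,g,Y,own(X),own(Y))
# dark blobs
g=cv2.cvtColor(a['pixels'],cv2.COLOR_RGB2GRAY)
for box in((255,165,290,195),(322,180,345,200)):
    m=(g[box[1]:box[3],box[0]:box[2]]<90); v,u=np.nonzero(m);print(u.mean()+box[0],v.mean()+box[1],m.sum())
for n,u,v in(('mark1',435,352),('mark2',462,352)): print(n,own(onz(a,*T(u,v),.043)))
for n,p in (('bx',(448,150)),('beak',(456,209)),('rack',(183,207)),('tape',(215,244))): print(n,onz(a,*p,.0),own(onz(a,*p,0)))
E
```

```text
th -0.18835116910458938 t [0.52226357 0.05601875]
[[ 0.001   0.0017]
 [-0.0001 -0.0019]
 [-0.0002 -0.0001]
 [-0.0006  0.0003]]
axis [0.54566851 0.17880804] plunger [ 0.5110292  -0.00292011]
ball [0.56268222 0.17364239 0.08043195] 0.0022046028163334643 [0.5632709  0.17315457 0.076     ] [0.0177 0.1231] [0.0183 0.1227]
fork [0.59573569 0.15790648 0.07464763] 0.0038388034179472705 [0.5945621  0.15545698 0.079     ] [0.0531 0.1138] [0.0524 0.1112]
plg [5.11437815e-01 6.55756472e-05 1.41034660e-01] 0.0025803085148635527 [ 0.51064417 -0.00105183  0.146     ] [-0.0002 -0.057 ] [-0.0007 -0.0582]
264.8888888888889 172.33333333333334 18
333.2708333333333 189.375 48
mark1 [-0.0652 -0.0513]
mark2 [-0.0626 -0.0667]
bx [ 0.64121483 -0.35825127  0.        ] [ 0.1944 -0.3847]
beak [ 0.46032623 -0.37078279  0.        ] [ 0.0191 -0.4309]
rack [0.48525031 0.45025473 0.        ] [-0.1102  0.3803]
tape [0.37226657 0.35231778 0.        ] [-0.2028  0.263 ]
```

```bash
cat >> h.py <<'E'
from scipy.spatial.transform import Rotation as Ro
def plan(P,yaw=None):
    """shares to reach world P with tool down and tool-x at yaw deg"""
    s=r.observe();E=np.array(s['ee_rot']);p=np.array(s['ee_pos'])
    d=E.T@(np.array(P)-p)/.2
    w=np.zeros(3)
    if yaw is not None:
        c,q=np.cos(np.radians(yaw)),np.sin(np.radians(yaw))
        G=np.array([[c,q,0],[q,-c,0],[0,0,-1.]]); w=Ro.from_matrix(E.T@G).as_rotvec(True)/180
    print('turn',w.round(4),'shift',d.round(4),'pos',p.round(4),'F',np.round(s['ft_force'],1),'w',round(s['gripper_width'],4),'ff',s['finger_force'],'t',round(s['t'],2))
E
python3 - <<'E'
from h import *
a=grab('top');R,t,th,e=frame(a)
T=lambda u,v:(u/5+240-.4,v/5+145-.4)
W=np.array([onz(a,*T(*p),.046)[:2] for p in((96,112),(240,130),(218,273),(77,257))])
print(W.mean(0),(W-t)@R)
plan([.563,.173,.205],-20.8)
E
```

```text
[0.54497399 0.17705452] [[ 0.04066784  0.16746528]
 [ 0.04396586  0.08231683]
 [-0.04088931  0.0801827 ]
 [-0.04516002  0.16262501]]
turn [-1.000e-04  0.000e+00  2.209e-01] shift [ 2.9434e+00 -3.2783e+00  1.1000e-03] pos [ 0.2192 -0.6383  0.205 ] F [-0.4 -0.7 -0.1] w 0.0853 ff 0.0 t 0.35
```

>>> {"name": "move_arm", "arguments": {
  "moves": [
    [0,0,0,0.05,-0.05,-0.1,1],
    [0,0,0,0.15,-0.17,-0.2,1],
    [0,0,0,0.27,-0.3,-0.2,1],
    [0,0,0,0.39,-0.43,-0.2,1],
    [0,0,0,0.51,-0.56,-0.2,1],
    [0,0,0,0.63,-0.69,-0.2,1],
    [0,0,0,0.75,-0.82,-0.2,1],
    [0,0,0,0.87,-0.95,-0.2,1]
  ]
}}

```text
t: 1.02
ee_pos: [0.3225, -0.4006, 0.2454]
ee_rot: [[0.946, 0.325, 0.0], [0.325, -0.946, -0.0], [0.0, 0.0, -1.0]]
ft_force: [0.9, -1.0, -0.4]
gripper_width: 0.0856
finger_force: 0.0
```

>>> {"name": "move_arm", "arguments": {
  "moves": [
    [0,0,0,0.12,-0.13,0,1],
    [0,0,0,0.24,-0.26,0,1],
    [0,0,0,0.36,-0.39,0,1],
    [0,0,0,0.48,-0.52,0,1],
    [0,0,0,0.6,-0.65,0,1],
    [0,0,0,0.7,-0.78,0,1],
    [0,0,0,0.8,-0.9,0,1],
    [0,0,0,0.87,-0.95,0,1]
  ]
}}

```text
t: 1.68
ee_pos: [0.4256, -0.1621, 0.2455]
ee_rot: [[0.945, 0.328, 0.001], [0.328, -0.945, 0.001], [0.001, -0.001, -1.0]]
ft_force: [1.0, -0.7, 0.6]
gripper_width: 0.0856
finger_force: 0.0
```

```bash
python3 -c "
from h import *
plan([.563,.173,.15],-20.8);print(r.observe()['q'])"
```

```text
turn [-3.00e-04 -2.00e-04  2.22e-01] shift [ 1.1985 -1.3565  0.4798] pos [ 0.4256 -0.1621  0.2455] F [ 1.  -0.7  0.6] w 0.0856 ff 0.0 t 1.68
[ 22.56928588  12.1325936   -9.34199585 109.98426464   2.23149964
  58.03664937 -58.58210968]
```

>>> {"name": "move_arm", "arguments": {
  "moves": [
    [0,0,0.03,0.12,-0.13,0,1],
    [0,0,0.06,0.24,-0.26,0,1],
    [0,0,0.09,0.36,-0.39,0,1],
    [0,0,0.12,0.48,-0.52,0,1],
    [0,0,0.15,0.6,-0.65,0,1],
    [0,0,0.18,0.7,-0.78,0,1],
    [0,0,0.2,0.8,-0.9,0,1],
    [0,0,0.222,0.88,-1,0,1]
  ]
}}

```text
t: 2.35
ee_pos: [0.527, 0.0831, 0.2453]
ee_rot: [[0.933, -0.36, 0.0], [-0.36, -0.933, 0.001], [0.0, -0.001, -1.0]]
ft_force: [-0.0, -0.5, -0.1]
gripper_width: 0.0853
finger_force: 0.0
```

```bash
python3 -c "
from h import *
plan([.562,.173,.13],-20.8);print(r.observe()['q'])"
```

```text
turn [-0.0003 -0.0001 -0.0017] shift [ 0.0014 -0.482   0.5769] pos [0.527  0.0831 0.2453] F [-0.  -0.5 -0.1] w 0.0853 ff 0.0 t 2.35
[  -7.67803228   18.92721998   -8.68576214  100.0523529     3.16842401
   61.22403921 -128.52619283]
```

>>> {"name": "move_arm", "arguments": {
  "moves": [
    [0,0,0,0,-0.1,0.05,1],
    [0,0,0,0,-0.22,0.15,1],
    [0,0,0,0,-0.34,0.25,1],
    [0,0,0,0,-0.44,0.35,1],
    [0,0,0,0,-0.48,0.42,1],
    [0,0,0,0,-0.48,0.5,1],
    [0,0,0,0,-0.48,0.56,1],
    [0,0,0,0,-0.48,0.58,1]
  ]
}}

```text
t: 3.02
ee_pos: [0.5599, 0.1698, 0.1273]
ee_rot: [[0.934, -0.358, -0.003], [-0.358, -0.934, -0.001], [-0.002, 0.002, -1.0]]
ft_force: [-0.5, 0.2, 0.3]
gripper_width: 0.0857
finger_force: 0.0
```

```bash
python3 -c "
from h import *
a=grab('scene');save(a,'s2.png',(255,135,385,245),6)
plan([.562,.173,.06],-20.8);print(r.observe()['q'])"
```

```text
turn [ 0.0006  0.0007 -0.0011] shift [ 0.0044 -0.0199  0.3375] pos [0.5599 0.1697 0.1275] F [ 0.1  0.2 -0.7] w 0.0855 ff 0.0 t 3.07
[ -15.61151948   30.00253718   -8.89960354  101.71768394    5.88073077
   48.88881694 -138.21762993]
```

View pics/s2.png

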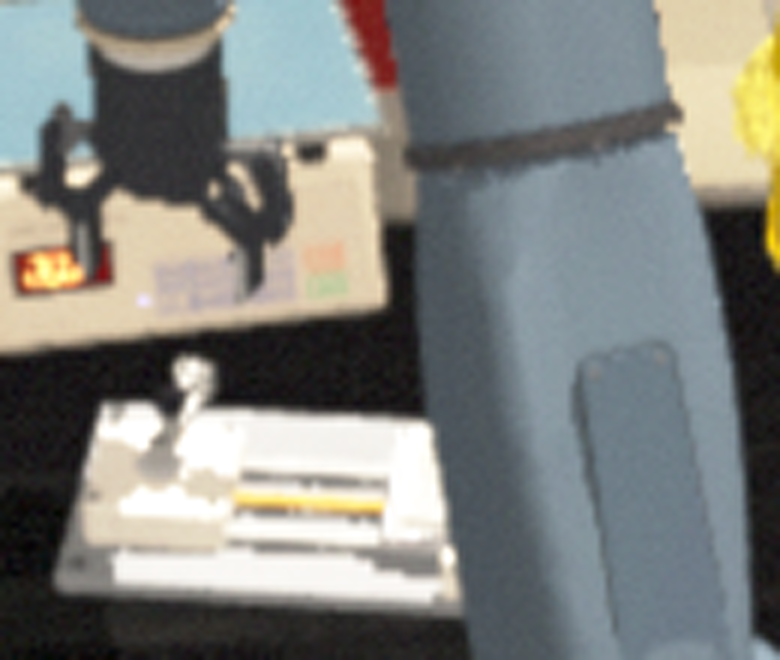

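The image shows the open fingers (px 85 and 250) straddling the ball (px 170). I'm descending to grip it.

>>> {"name": "move_arm", "arguments": {
  "moves": [
    [0,0,0,0,-0.01,0.06,0.6],
    [0,0,0,0,-0.01,0.13,0.3],
    [0,0,0,0,-0.01,0.2,0.2],
    [0,0,0,0,-0.01,0.26,0.2],
    [0,0,0,0,-0.01,0.31,0.2],
    [0,0,0,0,-0.01,0.335,0.2],
    [0,0,0,0,-0.01,0.335,0.2],
    [0,0,0,0,-0.01,0.335,0.2]
  ],
  "force": 30
}}

```text
t: 3.73
ee_pos: [0.5619, 0.1719, 0.0626]
ee_rot: [[0.933, -0.359, 0.0], [-0.359, -0.933, 0.0], [0.0, -0.0, -1.0]]
ft_force: [0.8, 0.6, 0.2]
gripper_width: 0.0511
finger_force: 0.0
```

>>> {"name": "move_arm", "arguments": {
  "moves": [
    [0,0,0,0,0,0,0],
    [0,0,0,0,0,0,-0.3],
    [0,0,0,0,0,0,-0.5],
    [0,0,0,0,0,0,-0.7],
    [0,0,0,0,0,0,-0.9],
    [0,0,0,0,0,0,-1],
    [0,0,0,0,0,0,-1],
    [0,0,0,0,0,0,-1]
  ],
  "force": 30
}}

```text
t: 4.4
ee_pos: [0.5615, 0.1719, 0.0623]
ee_rot: [[0.934, -0.358, -0.0], [-0.358, -0.934, 0.0], [-0.0, -0.0, -1.0]]
ft_force: [-0.5, 1.2, 2.1]
gripper_width: 0.0002
finger_force: 0.5
```

```bash
python3 -c "
from h import *
plan([.562,.173,.06],-20.8)"
```

```text
turn [-0.      0.     -0.0011] shift [ 0.0002 -0.006   0.0113] pos [0.5615 0.1719 0.0623] F [-0.5  1.2  2.1] w 0.0002 ff 0.5174547247588634 t 4.4
```

The gripper shut completely, so it missed the ball. I'll take a look.

```bash
python3 -c "
from h import *
a=grab('scene');b=grab('top')
A=cv2.resize(a['pixels'][150:230,255:325,::-1],None,fx=5.5,fy=5.5,interpolation=cv2.INTER_CUBIC)
B=cv2.resize(b['pixels'][145:225,240:310,::-1],None,fx=5.5,fy=5.5,interpolation=cv2.INTER_CUBIC)
cv2.imwrite('pics/c3.png',np.hstack([A,B]))
for n,im,o in(('s',a,(255,150)),('t',b,(240,145))):
  for P in([.5615,.1719,.076],[.545,.178,.061],[.5615,.1719,.0623],[.5966,.1586,.076]): print(n,P,(proj(im,P)[0]-o)*5.5)
"
```

```text
s [0.5615, 0.1719, 0.076] [158.26916782 288.50202737]
s [0.545, 0.178, 0.061] [150.84423053 322.95930613]
s [0.5615, 0.1719, 0.0623] [159.1543443  305.25890308]
s [0.5966, 0.1586, 0.076] [176.30976567 255.12783739]
t [0.5615, 0.1719, 0.076] [172.95424801 169.43179452]
t [0.545, 0.178, 0.061] [165.50325428 205.59596501]
t [0.5615, 0.1719, 0.0623] [176.59464792 173.72338443]
t [0.5966, 0.1586, 0.076] [198.11750064 101.90553381]
```

View pics/c3.png

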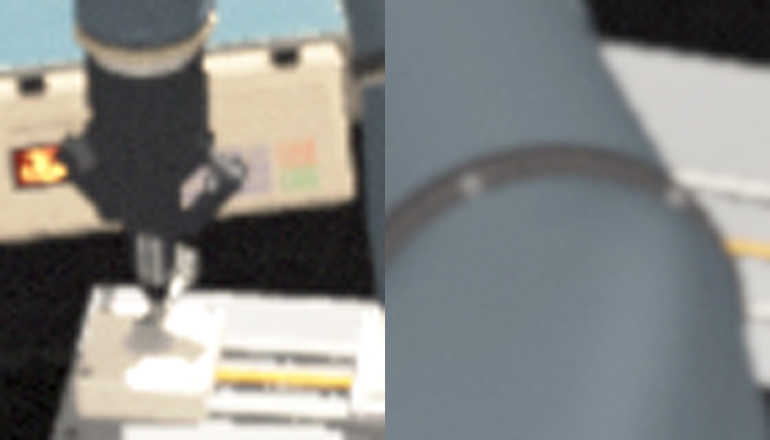

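The scene view shows the closed fingers ending near crop (155,285), where the ball was. The arm hides the top view. I'm opening the gripper and backing off to see the crank again.

>>> {"name": "move_arm", "arguments": {
  "moves": [
    [0,0,0,0,0,0,-0.5],
    [0,0,0,0,0,0,0],
    [0,0,0,0,0,0,0.3],
    [0,0,0,0,0,0,0.5],
    [0,0,0,0,0,-0.1,0.5],
    [0,0,0,0,0,-0.25,0.5],
    [0,0,0,0,0,-0.4,0.5],
    [0,0,0,0,0,-0.5,0.5]
  ]
}}

```text
t: 5.17
ee_pos: [0.5622, 0.1721, 0.1647]
ee_rot: [[0.934, -0.359, 0.002], [-0.359, -0.934, 0.001], [0.002, -0.001, -1.0]]
ft_force: [1.1, 0.9, -0.2]
gripper_width: 0.0643
finger_force: 0.0
```

>>> {"name": "move_arm", "arguments": {
  "moves": [
    [0,0,0,0,0.1,-0.1,0.5],
    [0,0,0,0,0.25,-0.2,0.5],
    [0,0,0,0,0.4,-0.2,0.5],
    [0,0,0,0,0.55,-0.2,0.5],
    [0,0,0,0,0.7,-0.2,0.5],
    [0,0,0,0,0.8,-0.2,0.5],
    [0,0,0,0,0.9,-0.2,0.5],
    [0,0,0,0,0.95,-0.2,0.5]
  ]
}}

```text
t: 5.83
ee_pos: [0.4924, -0.0082, 0.2023]
ee_rot: [[0.933, -0.361, -0.0], [-0.361, -0.933, -0.001], [0.0, 0.001, -1.0]]
ft_force: [-0.4, -0.1, -0.1]
gripper_width: 0.064
finger_force: 0.0
```

```bash
python3 -c "
from h import *
a=grab('scene');b=grab('top')
A=cv2.resize(a['pixels'][180:235,260:310,::-1],None,fx=8,fy=8,interpolation=cv2.INTER_CUBIC)
B=cv2.resize(b['pixels'][150:205,245:295,::-1],None,fx=8,fy=8,interpolation=cv2.INTER_CUBIC)
cv2.imwrite('pics/c4.png',np.hstack([A,B]))
"
```

```text
(no output)
```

View pics/c4.png

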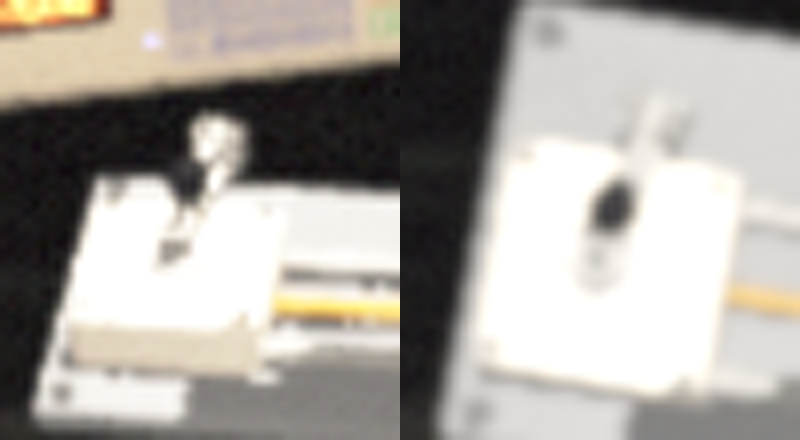

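The crop shows the ball unmoved (scene (185,182), top (612,207)) and the fork unmoved at (660,115), so the fingers never touched it. I'll check the camera calibration against the gripper as seen in s2.

```bash
python3 -c "
from h import *
a=grab('scene');b=grab('top')
for P in([.5753,.2100,.1405],[.5445,.1296,.1405],[.5753,.2100,.1275],[.5445,.1296,.1275]): print(P,(proj(a,P)[0]-(255,135))*6)
# expected geometry drawn
R,t,th,e=frame(b)
for n,u,v,z in(('hub',598,265,.065),('fork',660,117,.079),('ball',612,207,.076)):
  X=onz(b,(u-400)/8+245-.44,v/8+150-.44,z);print(n,X,R.T@(X[:2]-t))
Y,g=two(b,(271.06,175.4),a,(185/8+260-.44,182/8+180-.44));print(Y,g)
Y,g=two(b,(277.0,164.0),a,(220/8+260-.44,138/8+180-.44));print('fork',Y,g)
g=cv2.cvtColor(a['pixels'],cv2.COLOR_RGB2GRAY);print(g[195:215,272:294])
g=cv2.cvtColor(b['pixels'],cv2.COLOR_RGB2GRAY);print(g[160:188,264:284])
"
```

```text
[0.5753, 0.21, 0.1405] [101.78157711 306.2577174 ]
[0.5445, 0.1296, 0.1405] [242.5726067  329.24601715]
[0.5753, 0.21, 0.1275] [103.02010523 324.35697547]
[0.5445, 0.1296, 0.1275] [243.18555845 347.4502439 ]
hub [0.54357072 0.17967737 0.065     ] [-0.00222346  0.12546117]
fork [0.59402419 0.15529139 0.079     ] [0.05190372 0.11095335]
ball [0.56259145 0.17298901 0.076     ] [0.0177132  0.12245253]
[0.56298926 0.17441368 0.07545921] 0.0026968604652211547
fork [0.59568769 0.15735397 0.07445295] 0.0026857591359027246
[[ 26  23  26  27  22  23  27  26  31  22  18  56 148 187 220 231 172 132
   84  39  26  26]
 [ 21  22  26  21  22  25  24  18  21  24  28  79 195 210 243 250 219 193
  124  48  27  12]
 [ 33  28  23  24  24  25  26  22  21  24  28  66 180 237 242 237 205 190
  120  50  24  26]
 [ 28  25  20  23  24  27  26  22  18  26  26  61 180 250 249 223 196 170
  111  55  20  27]
 [ 23  26  29  27  16  21  22  23  26  29  42  72 163 237 225 189 198 180
  119  53  33  28]
 [ 25  30  28  29  24  23  25  16  28  43  56  69  91 147 183 225 193 156
   95  45  16  25]
 [ 59  60  55  55  68 
[... 2961 characters left out ...]
 255 255
  255 255]
 [255 255 255 246 227 214 210 216 225 241 255 255 255 255 255 255 255 255
  255 255]
 [255 255 255 244 224 210 217 233 240 247 255 255 255 255 255 255 255 255
  255 255]
 [255 255 252 240 221 204 217 237 245 252 255 255 255 255 255 255 255 255
  255 255]
 [255 255 250 241 228 218 224 237 244 252 255 255 255 255 255 255 255 255
  255 255]
 [255 255 251 239 231 227 230 234 242 254 255 255 255 255 255 255 255 255
  255 255]
 [255 255 254 240 230 225 227 236 248 255 255 255 255 255 255 255 255 255
  255 255]
 [255 255 255 252 243 236 241 252 255 255 255 255 255 255 255 255 255 255
  255 255]
 [255 255 255 255 254 254 255 255 255 255 255 255 255 255 255 255 255 255
  255 255]]
```

>>> {"name": "move_arm", "arguments": {
  "moves": [
    [0,0,0.018,0,-0.1,0,0.3],
    [0,0,0.018,0,-0.25,0,0],
    [0,0,0.018,0,-0.4,0,0],
    [0,0,0.018,0,-0.55,0,0],
    [0,0,0.018,0,-0.7,0,0],
    [0,0,0.018,0,-0.82,0.1,0],
    [0,0,0.018,0,-0.92,0.2,0],
    [0,0,0.018,0,-0.96,0.3,0]
  ]
}}

```text
t: 6.7
ee_pos: [0.5629, 0.18, 0.1413]
ee_rot: [[0.914, -0.406, 0.001], [-0.406, -0.914, 0.003], [-0.0, -0.003, -1.0]]
ft_force: [0.3, -0.2, -0.8]
gripper_width: 0.0424
finger_force: 0.0
```

```bash
python3 -c "
from h import *
plan([.5615,.172,.055],-24)"
```

```text
turn [-0.0011  0.0001  0.0004] shift [0.0101 0.0408 0.4313] pos [0.5629 0.18   0.1413] F [ 0.3 -0.2 -0.8] w 0.0424 ff 0.0 t 6.7
```

>>> {"name": "move_arm", "arguments": {
  "moves": [
    [0,0,0,0.01,0.04,0.05,0],
    [0,0,0,0.01,0.04,0.12,0],
    [0,0,0,0.01,0.04,0.2,0],
    [0,0,0,0.01,0.04,0.28,0],
    [0,0,0,0.01,0.04,0.33,0],
    [0,0,0,0.01,0.04,0.38,0],
    [0,0,0,0.01,0.04,0.41,0],
    [0,0,0,0.01,0.04,0.43,0]
  ]
}}

```text
t: 7.37
ee_pos: [0.5607, 0.1662, 0.0555]
ee_rot: [[0.912, -0.41, -0.0], [-0.41, -0.912, 0.0], [-0.0, 0.0, -1.0]]
ft_force: [0.0, 0.9, 0.3]
gripper_width: 0.0429
finger_force: 0.0
```

>>> {"name": "move_arm", "arguments": {
  "moves": [
    [0,0,0,0,0,0,-0.2],
    [0,0,0,0,0,0,-0.3],
    [0,0,0,0,0,0,-0.4],
    [0,0,0,0,0,0,-0.5],
    [0,0,0,0,0,0,-0.6],
    [0,0,0,0,0,0,-0.7],
    [0,0,0,0,0,0,-0.7],
    [0,0,0,0,0,0,-0.7]
  ]
}}

```text
t: 8.03
ee_pos: [0.5624, 0.1665, 0.0574]
ee_rot: [[0.912, -0.411, 0.003], [-0.411, -0.912, 0.002], [0.002, -0.003, -1.0]]
ft_force: [1.9, 3.6, 6.3]
gripper_width: 0.0129
finger_force: 3.3
```

```bash
python3 -c "
from h import *
plan([.5615,.172,.055],-24)"
```

```text
turn [-0.0009 -0.0008 -0.0013] shift [-0.0156 -0.0231  0.0119] pos [0.5624 0.1665 0.0574] F [1.9 3.6 6.3] w 0.0129 ff 3.2663308829069138 t 8.03
```

```bash
python3 -c "
from h import *
a=grab('scene')
save(a,'s5.png',(258,150,308,215),9)
for P in([.5624,.1665,.0574],[.5615,.172,.086],[.5624,.1665,.076]): print((proj(a,P)[0]-(258,150)+.5)*9)
"
```

```text
[251.91041581 511.58328135]
[235.1686855  456.42863595]
[250.0347188  474.42733746]
```

View pics/s5.png

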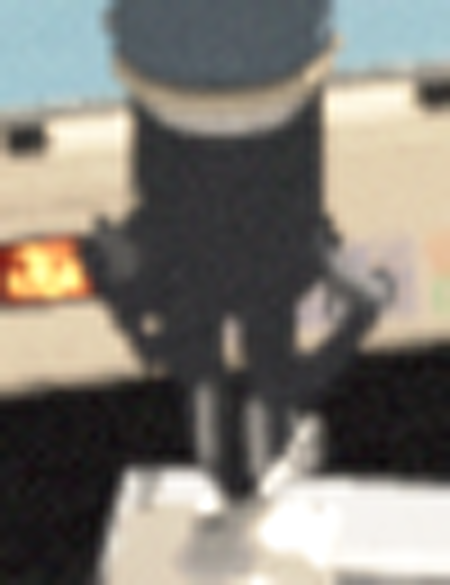

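The pads (px 205 and 260) sit on the upper half of the ball, so the real fingertips are higher than I assumed. I'm opening, going lower and closing again.

>>> {"name": "move_arm", "arguments": {
  "moves": [
    [0,0,0,0,0,0,-0.4],
    [0,0,0,0,0,0,-0.2],
    [0,0,0,0,0,0,-0.1],
    [0,0,0,0,0,0.02,-0.1],
    [0,0,0,0,0,0.04,-0.1],
    [0,0,0,0,0,0.05,-0.1],
    [0,0,0,0,0,0.05,-0.1],
    [0,0,0,0,0,0.05,-0.1]
  ]
}}

```text
t: 8.75
ee_pos: [0.5606, 0.1655, 0.0458]
ee_rot: [[0.912, -0.411, -0.001], [-0.411, -0.912, -0.0], [-0.001, 0.001, -1.0]]
ft_force: [-0.5, -0.6, -1.0]
gripper_width: 0.0386
finger_force: 0.0
```

>>> {"name": "move_arm", "arguments": {
  "moves": [
    [0,0,0,0,0,0,-0.2],
    [0,0,0,0,0,0,-0.3],
    [0,0,0,0,0,0,-0.4],
    [0,0,0,0,0,0,-0.5],
    [0,0,0,0,0,0,-0.6],
    [0,0,0,0,0,0,-0.6],
    [0,0,0,0,0,0,-0.6],
    [0,0,0,0,0,0,-0.6]
  ]
}}

```text
t: 9.42
ee_pos: [0.5615, 0.1665, 0.0466]
ee_rot: [[0.912, -0.41, 0.001], [-0.41, -0.912, 0.001], [0.001, -0.002, -1.0]]
ft_force: [1.5, 5.0, 1.5]
gripper_width: 0.0176
finger_force: 25.9
```

>>> {"name": "move_arm", "arguments": {
  "moves": [
    [0,0,0,0,0,0,-0.4],
    [0,0,0,0,-0.01,0,-0.3],
    [0,0,0,0,-0.02,0.01,-0.3],
    [0,0,0,0,-0.02,0.02,-0.3],
    [0,0,0,0,-0.02,0.025,-0.3],
    [0,0,0,0,-0.02,0.025,-0.4],
    [0,0,0,0,-0.02,0.025,-0.5],
    [0,0,0,0,-0.02,0.025,-0.5]
  ]
}}

```text
t: 10.08
ee_pos: [0.562, 0.1683, 0.041]
ee_rot: [[0.912, -0.411, -0.001], [-0.411, -0.912, -0.001], [-0.0, 0.002, -1.0]]
ft_force: [-0.6, -1.8, 0.9]
gripper_width: 0.0217
finger_force: 1.4
```

>>> {"name": "move_arm", "arguments": {
  "moves": [
    [0,0,0,0,0,0,-0.6],
    [0,0,0,0,0,0,-0.7],
    [0,0,0,0,0,0,-0.7],
    [0,0,0,0,0,0,-0.7],
    [0,0,0,0,0,0,-0.7],
    [0,0,0,0,0,0,-0.7],
    [0,0,0,0,0,0,-0.7],
    [0,0,0,0,0,0,-0.7]
  ]
}}

```text
t: 10.75
ee_pos: [0.5621, 0.168, 0.0411]
ee_rot: [[0.912, -0.411, -0.001], [-0.411, -0.912, -0.001], [-0.0, 0.002, -1.0]]
ft_force: [-1.0, -4.2, 1.4]
gripper_width: 0.018
finger_force: 29.2
```

>>> {"name": "move_arm", "arguments": {
  "moves": [
    [0,0,0,0.001,0,-0.02,-0.7],
    [0,0,0,0.004,0,-0.04,-0.7],
    [0,0,0,0.009,0,-0.058,-0.7],
    [0,0,0,0.016,0,-0.077,-0.7],
    [0,0,0,0.025,0,-0.095,-0.7],
    [0,0,0,0.036,0,-0.112,-0.7],
    [0,0,0,0.049,0,-0.127,-0.7],
    [0,0,0,0.063,0,-0.141,-0.7]
  ]
}}

```text
t: 11.42
ee_pos: [0.5739, 0.1647, 0.0697]
ee_rot: [[0.912, -0.41, -0.0], [-0.41, -0.912, 0.001], [-0.001, -0.001, -1.0]]
ft_force: [-3.6, -0.9, -3.2]
gripper_width: 0.0173
finger_force: 29.4
```

>>> {"name": "move_arm", "arguments": {
  "moves": [
    [0,0,0,0.015,0,-0.013,-0.7],
    [0,0,0,0.032,0,-0.024,-0.7],
    [0,0,0,0.05,0,-0.033,-0.7],
    [0,0,0,0.068,0,-0.04,-0.7],
    [0,0,0,0.088,0,-0.045,-0.7],
    [0,0,0,0.107,0,-0.048,-0.7],
    [0,0,0,0.127,0,-0.049,-0.7],
    [0,0,0,0.132,0,-0.048,-0.7]
  ]
}}

```text
t: 12.08
ee_pos: [0.5991, 0.1532, 0.0793]
ee_rot: [[0.912, -0.411, 0.001], [-0.411, -0.912, 0.001], [0.001, -0.001, -1.0]]
ft_force: [-4.1, 2.2, 2.1]
gripper_width: 0.0172
finger_force: 29.7
```

```bash
python3 -c "
from h import *
a=grab('scene')
save(a,'s6.png',(258,130,318,215),7)
plan([.5615,.172,.055],-24);print(r.observe()['q'])"
```

```text
turn [-0.0003 -0.0003 -0.0015] shift [-0.2098 -0.0083  0.1212] pos [0.599  0.1532 0.0793] F [-1.2  0.7  1.3] w 0.0175 ff 29.70877379179001 t 12.13
[ -13.59015234   35.55691612   -8.13889788   99.64082191    6.65719735
   45.19634802 -139.19627712]
```

View pics/s6.png

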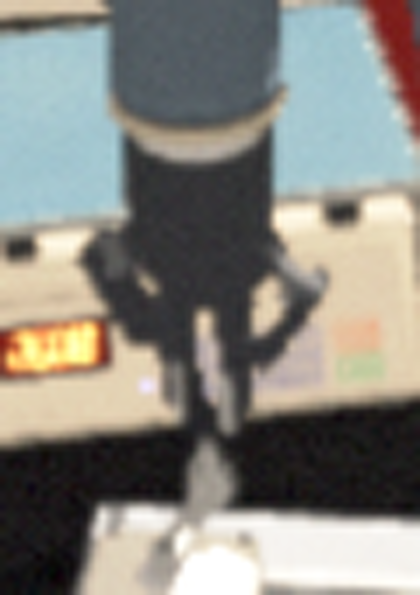

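The stem stands upright, from the fork at (210,470) to the ball in the pads at (205,405). Next I'll turn the crank, watching the forces.

>>> {"name": "move_arm", "arguments": {
  "moves": [
    [0,0,0,-0.001,-0.024,0,-0.7],
    [0,0,0,-0.004,-0.048,0,-0.7],
    [0,0,0,-0.009,-0.071,0,-0.7],
    [0,0,0,-0.017,-0.094,0,-0.7],
    [0,0,0,-0.026,-0.116,0,-0.7],
    [0,0,0,-0.037,-0.138,0,-0.7],
    [0,0,0,-0.05,-0.158,0,-0.7],
    [0,0,0,-0.064,-0.177,0,-0.7]
  ]
}}

```text
t: 12.8
ee_pos: [0.6008, 0.1912, 0.0789]
ee_rot: [[0.912, -0.411, -0.0], [-0.411, -0.912, -0.0], [-0.0, 0.0, -1.0]]
ft_force: [-3.2, -1.8, 2.9]
gripper_width: 0.0171
finger_force: 31.1
```

```bash
python3 -c "
from h import *
plan([.548+.055*np.cos(np.radians(16)),.176+.055*np.sin(np.radians(16)),.0793],-24);print(r.observe()['q'])"
```

```text
turn [ 0.0001  0.0001 -0.0014] shift [ 0.0006  0.0001 -0.0022] pos [0.6008 0.1912 0.0789] F [-3.2 -1.8  2.9] w 0.0171 ff 31.058279871940613 t 12.8
[ -17.02177846   36.47542437   -7.93735965   97.65550594    6.51848481
   46.33627503 -142.17625743]
```

```bash
python3 -c "
import numpy as np
for s in(40,104,168,232,296,360):
  a=np.radians(s+8*np.arange(9)); x=.275*np.cos(a);y=-.275*np.sin(a)
  print(s,[[round(u,3),round(v,3)] for u,v in zip(x-x[0],y-y[0])][1:])"
```

```text
40 [[np.float64(-0.027), np.float64(-0.028)], [np.float64(-0.057), np.float64(-0.051)], [np.float64(-0.09), np.float64(-0.07)], [np.float64(-0.126), np.float64(-0.085)], [np.float64(-0.163), np.float64(-0.094)], [np.float64(-0.201), np.float64(-0.098)], [np.float64(-0.239), np.float64(-0.097)], [np.float64(-0.277), np.float64(-0.09)]]
104 [[np.float64(-0.036), np.float64(0.012)], [np.float64(-0.071), np.float64(0.029)], [np.float64(-0.103), np.float64(0.05)], [np.float64(-0.131), np.float64(0.076)], [np.float64(-0.156), np.float64(0.105)], [np.float64(-0.176), np.float64(0.138)], [np.float64(-0.192), np.float64(0.173)], [np.float64(-0.202), np.float64(0.21)]]
168 [[np.float64(-0.005), np.float64(0.038)], [np.float64(-0.005), np.float64(0.076)], [np.float64(0.0), np.float64(0.114)], [np.float64(0.011), np.float64(0.151)], [np.float64(0.026), np.float64(0.186)], [np.float64(0.047), np.float64(0.219)], [np.float64(0.071), np.float64(0.248)], [np.float64(0.1), np.float64(0.274)]]
232 [[np.float64(0.032), np.float64(0.021)], [np.float64(0.066), np.float64(0.038)], [np.float64(0.103), np.f
[... 184 characters left out ...]
64(0.29), np.float64(0.03)]]
296 [[np.float64(0.033), np.float64(-0.019)], [np.float64(0.063), np.float64(-0.043)], [np.float64(0.09), np.float64(-0.07)], [np.float64(0.113), np.float64(-0.101)], [np.float64(0.131), np.float64(-0.135)], [np.float64(0.144), np.float64(-0.171)], [np.float64(0.152), np.float64(-0.209)], [np.float64(0.154), np.float64(-0.247)]]
360 [[np.float64(-0.003), np.float64(-0.038)], [np.float64(-0.011), np.float64(-0.076)], [np.float64(-0.024), np.float64(-0.112)], [np.float64(-0.042), np.float64(-0.146)], [np.float64(-0.064), np.float64(-0.177)], [np.float64(-0.091), np.float64(-0.204)], [np.float64(-0.121), np.float64(-0.228)], [np.float64(-0.154), np.float64(-0.247)]]
```

>>> {"name": "move_arm", "arguments": {
  "moves": [
    [0,0,0,-0.027,-0.028,0,-0.7],
    [0,0,0,-0.057,-0.051,0,-0.7],
    [0,0,0,-0.09,-0.07,0,-0.7],
    [0,0,0,-0.126,-0.085,0,-0.7],
    [0,0,0,-0.163,-0.094,0,-0.7],
    [0,0,0,-0.201,-0.098,0,-0.7],
    [0,0,0,-0.239,-0.097,0,-0.7],
    [0,0,0,-0.277,-0.09,0,-0.7]
  ]
}}

```text
t: 13.47
ee_pos: [0.5579, 0.23, 0.0797]
ee_rot: [[0.912, -0.411, 0.002], [-0.411, -0.912, 0.0], [0.002, -0.001, -1.0]]
ft_force: [0.5, -4.9, 4.9]
gripper_width: 0.0169
finger_force: 29.1
```

>>> {"name": "move_arm", "arguments": {
  "moves": [
    [0,0,0,-0.036,0.012,-0.002,-0.7],
    [0,0,0,-0.071,0.029,-0.004,-0.7],
    [0,0,0,-0.103,0.05,-0.005,-0.7],
    [0,0,0,-0.131,0.076,-0.005,-0.7],
    [0,0,0,-0.156,0.105,-0.005,-0.7],
    [0,0,0,-0.176,0.138,-0.005,-0.7],
    [0,0,0,-0.192,0.173,-0.005,-0.7],
    [0,0,0,-0.202,0.21,-0.005,-0.7]
  ]
}}

```text
t: 14.13
ee_pos: [0.5081, 0.2051, 0.0804]
ee_rot: [[0.91, -0.414, 0.008], [-0.414, -0.91, -0.002], [0.008, -0.002, -1.0]]
ft_force: [20.7, -10.8, -13.9]
gripper_width: 0.0171
finger_force: 29.5
```

```bash
cat > circ.py <<'E'
import numpy as np
def tab(cmd,C,a0,step,n=8,R=.055):
    y=np.radians(-24.2);X=np.array([np.cos(y),np.sin(y)]);Y=np.array([np.sin(y),-np.cos(y)])
    for k in range(1,n+1):
        a=np.radians(a0+k*step);p=np.array(C)+R*np.array([np.cos(a),np.sin(a)])
        d=(p-cmd)/.2;print(round(a0+k*step),[float(round(d@X,3)),float(round(d@Y,3))])
    return p
E
python3 -c "
from circ import *
C=(.5535,.174)
p=tab(np.array([.5035,.2083]),C,145.6,0,1)
for a in (145.6,193.6,241.6,289.6): p=tab(p,C,a,6);print(p)"
```

```text
146 [0.028, 0.005]
152 [-0.004, 0.029]
158 [-0.004, 0.057]
164 [-0.002, 0.086]
170 [0.004, 0.114]
176 [0.012, 0.142]
182 [0.023, 0.168]
188 [0.037, 0.194]
194 [0.053, 0.217]
[0.50004214 0.16106718]
200 [0.019, 0.022]
206 [0.04, 0.041]
212 [0.063, 0.059]
218 [0.087, 0.074]
224 [0.113, 0.086]
230 [0.141, 0.096]
236 [0.169, 0.102]
242 [0.197, 0.106]
[0.52734067 0.12561933]
248 [0.029, 0.001]
254 [0.057, -0.002]
260 [0.086, -0.007]
266 [0.113, -0.016]
272 [0.14, -0.027]
278 [0.165, -0.041]
284 [0.189, -0.057]
290 [0.21, -0.076]
[0.57194984 0.12218684]
296 [0.02, -0.021]
302 [0.037, -0.044]
308 [0.052, -0.069]
314 [0.064, -0.095]
320 [0.074, -0.122]
326 [0.08, -0.15]
332 [0.084, -0.178]
338 [0.085, -0.207]
[0.60435003 0.15304113]
```

Relaxing the load first, without turning.

>>> {"name": "move_arm", "arguments": {
  "moves": [
    [0,0,0,0.005,0.001,0.001,-0.7],
    [0,0,0,0.01,0.002,0.002,-0.7],
    [0,0,0,0.015,0.003,0.003,-0.7],
    [0,0,0,0.02,0.004,0.004,-0.7],
    [0,0,0,0.025,0.005,0.005,-0.7],
    [0,0,0,0.028,0.005,0.005,-0.7],
    [0,0,0,0.028,0.005,0.005,-0.7],
    [0,0,0,0.028,0.005,0.005,-0.7]
  ]
}}

```text
t: 14.8
ee_pos: [0.5098, 0.2052, 0.0798]
ee_rot: [[0.912, -0.411, 0.003], [-0.411, -0.912, 0.001], [0.003, -0.002, -1.0]]
ft_force: [4.7, -4.2, 2.5]
gripper_width: 0.0171
finger_force: 30.5
```

```bash
python3 -c "
from circ import *
C=(.5545,.174)
p=np.array([.5082,.2051])
for a in (146,194): p=tab(p,C,a,6);print(p)"
```

```text
152 [0.001, 0.029]
158 [0.0, 0.057]
164 [0.003, 0.086]
170 [0.008, 0.114]
176 [0.017, 0.142]
182 [0.028, 0.168]
188 [0.042, 0.193]
194 [0.059, 0.217]
[0.50113374 0.1606943 ]
200 [0.019, 0.022]
206 [0.04, 0.041]
212 [0.063, 0.058]
218 [0.088, 0.073]
224 [0.114, 0.085]
230 [0.141, 0.095]
236 [0.169, 0.101]
242 [0.198, 0.104]
[0.52867906 0.12543788]
```

>>> {"name": "move_arm", "arguments": {
  "moves": [
    [0,0,0,0.001,0.029,0,-0.7],
    [0,0,0,0.0,0.057,0,-0.7],
    [0,0,0,0.003,0.086,0,-0.7],
    [0,0,0,0.008,0.114,0,-0.7],
    [0,0,0,0.017,0.142,0,-0.7],
    [0,0,0,0.028,0.168,0,-0.7],
    [0,0,0,0.042,0.193,0,-0.7],
    [0,0,0,0.059,0.217,0,-0.7]
  ]
}}

```text
t: 15.47
ee_pos: [0.5024, 0.1618, 0.0797]
ee_rot: [[0.912, -0.41, 0.003], [-0.41, -0.912, 0.002], [0.002, -0.003, -1.0]]
ft_force: [4.9, 2.5, 2.2]
gripper_width: 0.0167
finger_force: 30.5
```

>>> {"name": "move_arm", "arguments": {
  "moves": [
    [0,0,0,0.019,0.022,0,-0.7],
    [0,0,0,0.04,0.041,0,-0.7],
    [0,0,0,0.063,0.058,0,-0.7],
    [0,0,0,0.088,0.073,0,-0.7],
    [0,0,0,0.114,0.085,0,-0.7],
    [0,0,0,0.141,0.095,0,-0.7],
    [0,0,0,0.169,0.101,0,-0.7],
    [0,0,0,0.198,0.104,0,-0.7]
  ]
}}

```text
t: 16.13
ee_pos: [0.5291, 0.1264, 0.0796]
ee_rot: [[0.912, -0.41, 0.001], [-0.41, -0.912, 0.002], [-0.0, -0.002, -1.0]]
ft_force: [0.7, 5.0, 7.4]
gripper_width: 0.0172
finger_force: 30.8
```

>>> {"name": "move_arm", "arguments": {
  "moves": [
    [0,0,0,0.029,0.001,-0.002,-0.7],
    [0,0,0,0.057,-0.002,-0.003,-0.7],
    [0,0,0,0.086,-0.007,-0.003,-0.7],
    [0,0,0,0.113,-0.016,-0.003,-0.7],
    [0,0,0,0.14,-0.027,-0.003,-0.7],
    [0,0,0,0.165,-0.041,-0.003,-0.7],
    [0,0,0,0.189,-0.057,-0.003,-0.7],
    [0,0,0,0.21,-0.076,-0.003,-0.7]
  ]
}}

```text
t: 16.8
ee_pos: [0.5731, 0.1219, 0.0796]
ee_rot: [[0.912, -0.411, -0.002], [-0.411, -0.912, -0.0], [-0.001, 0.001, -1.0]]
ft_force: [-2.0, 2.3, 7.4]
gripper_width: 0.0169
finger_force: 30.8
```

>>> {"name": "move_arm", "arguments": {
  "moves": [
    [0,0,0,0.02,-0.021,0,-0.7],
    [0,0,0,0.037,-0.044,0,-0.7],
    [0,0,0,0.052,-0.069,0,-0.7],
    [0,0,0,0.064,-0.095,0,-0.7],
    [0,0,0,0.074,-0.122,0,-0.7],
    [0,0,0,0.08,-0.15,0,-0.7],
    [0,0,0,0.084,-0.178,0,-0.7],
    [0,0,0,0.085,-0.207,0,-0.7]
  ]
}}

```text
t: 17.47
ee_pos: [0.6059, 0.1513, 0.0796]
ee_rot: [[0.911, -0.412, -0.001], [-0.412, -0.911, -0.002], [-0.0, 0.002, -1.0]]
ft_force: [-1.0, -0.8, 7.6]
gripper_width: 0.017
finger_force: 30.8
```

```bash
python3 -c "
from circ import *
C=(.5545,.174)
p=np.array(C)+.055*np.array([np.cos(np.radians(-22)),np.sin(np.radians(-22))])
for a in (-22,28): p=tab(p,C,a,6.3);print(p)"
```

```text
-16 [-0.003, -0.03]
-9 [-0.009, -0.06]
-3 [-0.018, -0.088]
3 [-0.031, -0.116]
10 [-0.046, -0.142]
16 [-0.064, -0.166]
22 [-0.085, -0.188]
28 [-0.108, -0.208]
[0.60288067 0.20015933]
34 [-0.023, -0.016]
41 [-0.05, -0.03]
47 [-0.078, -0.042]
53 [-0.107, -0.05]
60 [-0.137, -0.055]
66 [-0.167, -0.057]
72 [-0.197, -0.055]
78 [-0.227, -0.05]
[0.56555929 0.22787664]
```

>>> {"name": "move_arm", "arguments": {
  "moves": [
    [0,0,0,-0.003,-0.03,0,-0.7],
    [0,0,0,-0.009,-0.06,-0.002,-0.7],
    [0,0,0,-0.018,-0.088,-0.003,-0.7],
    [0,0,0,-0.031,-0.116,-0.003,-0.7],
    [0,0,0,-0.046,-0.142,-0.003,-0.7],
    [0,0,0,-0.064,-0.166,-0.003,-0.7],
    [0,0,0,-0.085,-0.188,-0.003,-0.7],
    [0,0,0,-0.108,-0.208,-0.003,-0.7]
  ]
}}

```text
t: 18.13
ee_pos: [0.6032, 0.2, 0.0799]
ee_rot: [[0.912, -0.411, -0.0], [-0.411, -0.912, -0.0], [0.0, 0.0, -1.0]]
ft_force: [1.4, -0.4, -0.2]
gripper_width: 0.0169
finger_force: 30.4
```

>>> {"name": "move_arm", "arguments": {
  "moves": [
    [0,0,0,-0.023,-0.016,0,-0.7],
    [0,0,0,-0.05,-0.03,0,-0.7],
    [0,0,0,-0.078,-0.042,0,-0.7],
    [0,0,0,-0.107,-0.05,0,-0.7],
    [0,0,0,-0.137,-0.055,0,-0.7],
    [0,0,0,-0.167,-0.057,0,-0.7],
    [0,0,0,-0.197,-0.055,0,-0.7],
    [0,0,0,-0.227,-0.05,0,-0.7]
  ]
}}

```text
t: 18.8
ee_pos: [0.5652, 0.2276, 0.08]
ee_rot: [[0.912, -0.41, -0.0], [-0.41, -0.912, -0.0], [-0.0, 0.0, -1.0]]
ft_force: [0.7, 0.1, -4.2]
gripper_width: 0.0168
finger_force: 30.1
```

```bash
python3 -c "
from h import *
plan([.5656,.2279,.079],-24.2);print(r.observe()['q'])"
```

```text
turn [ 0.0001  0.0001 -0.0002] shift [ 0.0012 -0.0024  0.0052] pos [0.5652 0.2276 0.08  ] F [ 0.7  0.1 -4.2] w 0.0168 ff 30.10263293981552 t 18.8
[ -21.41981648   34.90593034   -7.7695175   100.9155295     6.30738933
   44.62186693 -146.54040762]
```

>>> {"name": "move_arm", "arguments": {
  "moves": [
    [0,0,0,-0.002,-0.008,0,-0.7],
    [0,0,0,-0.004,-0.016,0,-0.7],
    [0,0,0,-0.004,-0.016,0,-0.7],
    [0,0,0,0,-0.004,0,-0.5],
    [0,0,0,0,0,0,-0.3],
    [0,0,0,0,0,0,0],
    [0,0,0,0,0,0,0],
    [0,0,0,0,0,0,0]
  ]
}}

```text
t: 19.47
ee_pos: [0.5663, 0.2276, 0.0804]
ee_rot: [[0.912, -0.411, 0.001], [-0.411, -0.912, 0.001], [0.0, -0.001, -1.0]]
ft_force: [0.5, 0.2, -0.1]
gripper_width: 0.0428
finger_force: 0.0
```

>>> {"name": "move_arm", "arguments": {
  "moves": [
    [0,0,0,0,0,-0.06,0],
    [0,0,0,0,0,-0.15,0],
    [0,0,0,0,0,-0.3,0],
    [0,0,0,0,0,-0.45,0],
    [0,0,0,0,0,-0.6,0],
    [0,0,0,0,0.02,-0.7,0],
    [0,0,0,0,0.1,-0.75,-0.3],
    [0,0,0,0,0.2,-0.75,-0.6]
  ]
}}

```text
t: 20.13
ee_pos: [0.5508, 0.1927, 0.233]
ee_rot: [[0.913, -0.409, 0.005], [-0.409, -0.913, 0.003], [0.003, -0.005, -1.0]]
ft_force: [-0.2, -0.7, 0.1]
gripper_width: 0.0195
finger_force: 0.0
```

```bash
python3 -c "
from h import *
plan([.513,.0,.22],-24.2)"
```

```text
turn [-0.0015 -0.001   0.0004] shift [0.2209 0.9569 0.0614] pos [0.5508 0.1927 0.233 ] F [-0.2 -0.7  0.1] w 0.0195 ff 0.0 t 20.13
```

>>> {"name": "move_arm", "arguments": {
  "moves": [
    [0,0,0,0.01,0.1,0,-0.8],
    [0,0,0,0.02,0.25,-0.05,-1],
    [0,0,0,0.04,0.4,-0.05,-1],
    [0,0,0,0.06,0.55,-0.05,-1],
    [0,0,0,0.08,0.7,-0.05,-1],
    [0,0,0,0.1,0.8,-0.05,-1],
    [0,0,0,0.12,0.9,-0.05,-1],
    [0,0,0,0.13,1,-0.05,-1]
  ]
}}

```text
t: 20.8
ee_pos: [0.4912, -0.0033, 0.2405]
ee_rot: [[0.912, -0.411, 0.001], [-0.411, -0.912, 0.0], [0.001, -0.001, -1.0]]
ft_force: [0.1, -0.6, 0.2]
gripper_width: -0.0001
finger_force: 0.0
```

>>> {"name": "move_arm", "arguments": {
  "moves": [
    [0,0,-0.03,0.01,0.13,0,-1],
    [0,0,-0.06,0.02,0.28,0,-1],
    [0,0,-0.1,0.04,0.42,0,-1],
    [0,0,-0.13,0.06,0.56,0,-1],
    [0,0,-0.16,0.08,0.7,0,-1],
    [0,0,-0.18,0.1,0.8,0,-1],
    [0,0,-0.2,0.12,0.9,0,-1],
    [0,0,-0.2,0.13,1,0,-1]
  ]
}}

```text
t: 21.47
ee_pos: [0.4327, -0.1964, 0.2404]
ee_rot: [[0.978, 0.207, 0.001], [0.207, -0.978, -0.0], [0.001, 0.0, -1.0]]
ft_force: [0.6, 0.2, -0.4]
gripper_width: 0.0
finger_force: 0.0
```

```bash
python3 -c "
from h import *
a=grab('scene');b=grab('top')
A=cv2.resize(a['pixels'][180:240,258:358,::-1],None,fx=7.5,fy=5,interpolation=cv2.INTER_CUBIC)
A=cv2.resize(a['pixels'][178:242,262:362,::-1],None,fx=4.6,fy=4.6,interpolation=cv2.INTER_CUBIC)
B=cv2.resize(b['pixels'][148:212,252:352,::-1],None,fx=4.6,fy=4.6,interpolation=cv2.INTER_CUBIC)
cv2.imwrite('pics/c7.png',np.vstack([A,B]))
plan([.512,0,.24],-24.2)
g=cv2.cvtColor(b['pixels'],cv2.COLOR_RGB2GRAY);print(g[208:224,318:340])
"
```

```text
turn [ 0.0004 -0.      0.1982] shift [ 5.916e-01 -8.927e-01  2.000e-04] pos [ 0.4316 -0.1985  0.2403] F [-0.  -0.8  0.2] w 0.0003 ff 0.0 t 21.57
[[207 213 210 195 176 175 186 203 212 207 203 204 212 223 229 232 231 229
  232 243 252 254]
 [186 190 188 174 158 156 169 192 203 197 189 189 193 204 217 226 232 233
  234 241 246 249]
 [203 201 194 182 173 172 178 186 188 183 193 201 196 206 215 222 229 230
  228 230 235 239]
 [213 213 209 204 202 201 202 200 190 182 203 216 212 217 212 204 200 199
  199 206 216 227]
 [215 214 214 213 213 213 213 215 212 203 211 219 220 227 220 201 186 179
  176 181 193 201]
 [214 214 214 214 213 212 217 232 243 241 234 225 226 238 234 220 208 201
  195 192 197 195]
 [208 209 211 211 207 203 214 245 255 255 255 243 244 254 254 244 227 215
  210 209 210 208]
 [186 192 197 197 189 178 199 241 255 255 255 249 254 255 255 255 239 220
  215 213 213 213]
 [137 149 158 164 156 145 172 220 250 254 250 236 251 255 255 255 241 220
  214 213 212 211]
 [ 75  86  98 107 103  98 126 166 196 208 200 194 220 244 254 249 229 211
  208 210 210 206]
 [ 45  48  51  52  50  51  65  87 107 117 116 123 153 184 201 204 193 185
  188 192 195 190]
 [ 39  37  34  35  34  35  38  39  46  44  48  55  77  96 113 125 127 129
  137 150 157 154]
 [ 34  35  34  33  32  27  31  33  34  29  27  31  30  37  43  52  57  62
   72  84  97  96]
 [ 31  29  31  30  30  30  30  25  27  29  24  23  24  24  23  23  27  32
   31  34  37  41]
 [ 31  26  27  29  29  26  23  26  26  23  23  27  18  22  24  18  24  24
   21  24  15  14]
 [ 30  29  28  31  25  28  26  24  27  21  24  27  21  23  23  25  22  25
   20  21  19  12]]
```

View pics/c7.png

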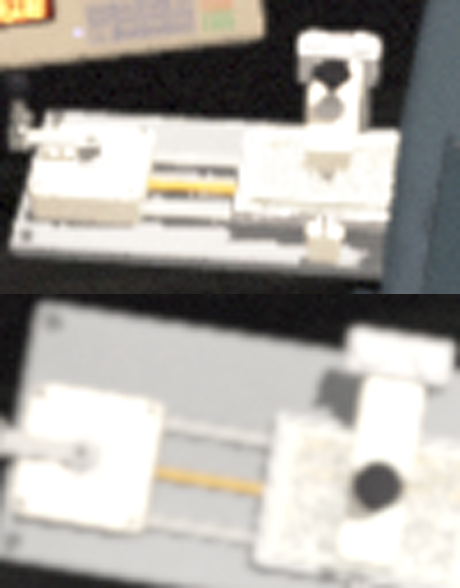

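The images show the crank pointing along own +y with its grip upright (scene (18,80)). The carriage has advanced about 20 mm, to px 309.6 from 316.4, and the tab and block line up at (325,222). Now for the plunger.

>>> {"name": "move_arm", "arguments": {
  "moves": [
    [0,0,0,0.08,-0.1,0,-1],
    [0,0,0,0.18,-0.25,0,-1],
    [0,0,0,0.28,-0.4,0,-1],
    [0,0,0,0.38,-0.55,0,-1],
    [0,0,0,0.48,-0.7,0.1,-1],
    [0,0,0,0.55,-0.8,0.2,-1],
    [0,0,0,0.59,-0.87,0.28,-1],
    [0,0,0,0.59,-0.87,0.3,-1]
  ]
}}

```text
t: 22.23
ee_pos: [0.5127, 0.0044, 0.178]
ee_rot: [[0.978, 0.21, -0.002], [0.21, -0.978, 0.002], [-0.002, -0.003, -1.0]]
ft_force: [-0.1, 0.3, -0.4]
gripper_width: 0.0003
finger_force: 0.0
```

>>> {"name": "move_arm", "arguments": {
  "moves": [
    [0,0,0,0,0,0.02,-1],
    [0,0,0,0,0,0.05,-1],
    [0,0,0,0,0,0.08,-1],
    [0,0,0,0,0,0.11,-1],
    [0,0,0,0,0,0.13,-1],
    [0,0,0,0,0,0.15,-1],
    [0,0,0,0,0,0.16,-1],
    [0,0,0,0,0,0.16,-1]
  ]
}}

```text
t: 22.9
ee_pos: [0.5126, -0.0011, 0.1479]
ee_rot: [[0.979, 0.203, -0.0], [0.203, -0.979, -0.0], [-0.0, -0.0, -1.0]]
ft_force: [-0.2, -0.4, -1.2]
gripper_width: 0.0001
finger_force: 0.0
```

>>> {"name": "move_arm", "arguments": {
  "moves": [
    [0,0,0,0,-0.01,0.01,-1],
    [0,0,0,0,-0.01,0.02,-1],
    [0,0,0,0,-0.01,0.03,-1],
    [0,0,0,0,-0.01,0.04,-1],
    [0,0,0,0,-0.01,0.05,-1],
    [0,0,0,0,-0.01,0.06,-1],
    [0,0,0,0,-0.01,0.06,-1],
    [0,0,0,0,-0.01,0.06,-1]
  ]
}}

```text
t: 23.57
ee_pos: [0.5123, 0.0011, 0.1361]
ee_rot: [[0.979, 0.204, -0.0], [0.204, -0.979, -0.0], [-0.0, -0.0, -1.0]]
ft_force: [0.1, 1.1, -0.8]
gripper_width: 0.0004
finger_force: 0.0
```

>>> {"name": "move_arm", "arguments": {
  "moves": [
    [0,0,0,0,0,0.01,-1],
    [0,0,0,0,0,0.02,-1],
    [0,0,0,0,0,0.03,-1],
    [0,0,0,0,0,0.04,-1],
    [0,0,0,0,0,0.05,-1],
    [0,0,0,0,0,0.05,-1],
    [0,0,0,0,0,0.05,-1],
    [0,0,0,0,0,0.05,-1]
  ]
}}

```text
t: 24.23
ee_pos: [0.5125, 0.0011, 0.1262]
ee_rot: [[0.979, 0.204, 0.0], [0.204, -0.979, 0.0], [0.0, -0.0, -1.0]]
ft_force: [0.2, 0.6, 0.0]
gripper_width: 0.0
finger_force: 0.0
```

>>> {"name": "move_arm", "arguments": {
  "moves": [
    [0,0,0,0,0,0.005,-1],
    [0,0,0,0,0,0.01,-1],
    [0,0,0,0,0,0.015,-1],
    [0,0,0,0,0,0.02,-1],
    [0,0,0,0,0,0.025,-1],
    [0,0,0,0,0,0.03,-1],
    [0,0,0,0,0,0.03,-1],
    [0,0,0,0,0,0.03,-1]
  ]
}}

```text
t: 24.9
ee_pos: [0.5124, 0.0011, 0.1202]
ee_rot: [[0.979, 0.204, -0.0], [0.204, -0.979, 0.0], [-0.0, -0.0, -1.0]]
ft_force: [-1.1, 0.7, -0.6]
gripper_width: -0.0001
finger_force: 0.0
```

>>> {"name": "move_arm", "arguments": {
  "moves": [
    [0,0,0,0,0,0.005,-1],
    [0,0,0,0,0,0.01,-1],
    [0,0,0,0,0,0.015,-1],
    [0,0,0,0,0,0.02,-1],
    [0,0,0,0,0,0.025,-1],
    [0,0,0,0,0,0.025,-1],
    [0,0,0,0,0,0.025,-1],
    [0,0,0,0,0,0.025,-1]
  ]
}}

```text
t: 25.57
ee_pos: [0.5125, 0.0011, 0.1153]
ee_rot: [[0.979, 0.204, 0.0], [0.204, -0.979, 0.0], [0.0, 0.0, -1.0]]
ft_force: [-1.4, 0.1, 6.1]
gripper_width: 0.0004
finger_force: 2.7
```

```bash
python3 -c "
from h import *
a=grab('scene');b=grab('top')
A=cv2.resize(a['pixels'][150:230,300:370,::-1],None,fx=5.5,fy=5.5,interpolation=cv2.INTER_CUBIC)
B=cv2.resize(b['pixels'][145:225,300:370,::-1],None,fx=5.5,fy=5.5,interpolation=cv2.INTER_CUBIC)
cv2.imwrite('pics/c8.png',np.hstack([A,B]))
for P in([.5124,.0011,.115],[.5112,-.001,.146],[.5124,.0011,.14]):print((proj(a,P)[0]-(300,150)+.5)*5.5)
"
```

```text
[185.95772416 273.20679076]
[190.50138978 234.29661725]
[186.726441   241.13749933]
```

View pics/c8.png

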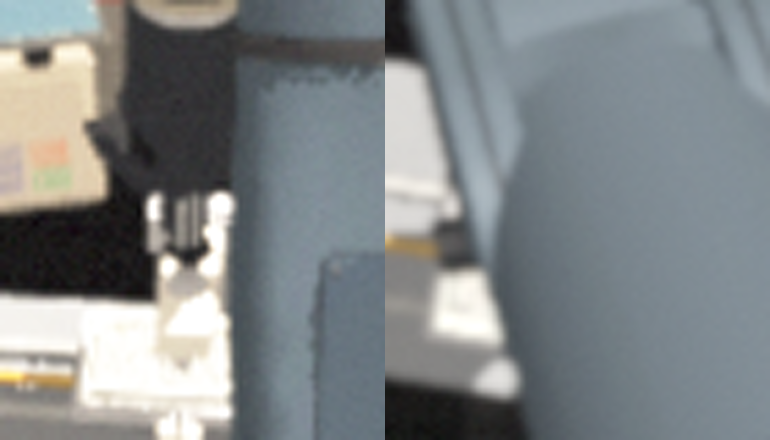

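The fingertips are on the plunger head at (185,250) and it is starting to give, at 6 N. I'm pressing on to the stop.

>>> {"name": "move_arm", "arguments": {
  "moves": [
    [0,0,0,0,0,0.005,-1],
    [0,0,0,0,0,0.01,-1],
    [0,0,0,0,0,0.015,-1],
    [0,0,0,0,0,0.02,-1],
    [0,0,0,0,0,0.025,-1],
    [0,0,0,0,0,0.03,-1],
    [0,0,0,0,0,0.035,-1],
    [0,0,0,0,0,0.035,-1]
  ]
}}

```text
t: 26.33
ee_pos: [0.5127, 0.0011, 0.1098]
ee_rot: [[0.979, 0.204, 0.001], [0.204, -0.979, -0.0], [0.001, 0.0, -1.0]]
ft_force: [-6.5, 0.1, 25.5]
gripper_width: -0.0002
finger_force: 12.4
```

>>> {"name": "move_arm", "arguments": {
  "moves": [
    [0,0,0,0,0,0.004,-1],
    [0,0,0,0,0,0.007,-1],
    [0,0,0,0,0,0.007,-1],
    [0,0,0,0,0,0.007,-1],
    [0,0,0,0,0,0.007,-1],
    [0,0,0,0,0,0.007,-1],
    [0,0,0,0,0,0.007,-1],
    [0,0,0,0,0,0.007,-1]
  ]
}}

```text
t: 27.0
ee_pos: [0.5128, 0.0011, 0.1096]
ee_rot: [[0.979, 0.203, 0.002], [0.203, -0.979, -0.0], [0.002, 0.001, -1.0]]
ft_force: [-12.6, 0.4, 41.4]
gripper_width: -0.0002
finger_force: 20.7
```

Hard stop reached: 41 N with no further travel. Retracting.

>>> {"name": "move_arm", "arguments": {
  "moves": [
    [0,0,0,0,0,-0.03,-1],
    [0,0,0,0,0,-0.07,-1],
    [0,0,0,0,0,-0.13,-1],
    [0,0,0,0,0,-0.22,-1],
    [0,0,0,0,0,-0.32,-1],
    [0,0,0,0,0,-0.42,-1],
    [0,0,0,0,0,-0.52,-1],
    [0,0,0,0,0,-0.6,-1]
  ]
}}

```text
t: 27.67
ee_pos: [0.5126, 0.0011, 0.2281]
ee_rot: [[0.979, 0.204, 0.001], [0.204, -0.979, 0.0], [0.001, 0.0, -1.0]]
ft_force: [1.2, 0.5, -0.1]
gripper_width: -0.0002
finger_force: 0.0
```

>>> {"name": "move_arm", "arguments": {
  "moves": [
    [0,0,0,-0.05,0.1,0,-1],
    [0,0,0,-0.15,0.22,0,-1],
    [0,0,0,-0.25,0.35,0,-1],
    [0,0,0,-0.35,0.5,0,-1],
    [0,0,0,-0.45,0.65,0,-1],
    [0,0,0,-0.53,0.77,0,-1],
    [0,0,0,-0.59,0.87,0,-1],
    [0,0,0,-0.59,0.87,0,-1]
  ]
}}

```text
t: 28.33
ee_pos: [0.43, -0.1983, 0.2266]
ee_rot: [[0.98, 0.197, -0.001], [0.197, -0.98, -0.002], [-0.002, 0.002, -1.0]]
ft_force: [-0.6, 0.3, 0.9]
gripper_width: 0.0
finger_force: 0.0
```

```bash
python3 -c "
from h import *
a=grab('scene');b=grab('top')
# compare with the pre-press view (pics/c7.png, cubic 4.6x)
o=cv2.imread('pics/c7.png')
A=cv2.resize(a['pixels'][178:242,262:362,::-1],None,fx=4.6,fy=4.6,interpolation=cv2.INTER_CUBIC)
B=cv2.resize(b['pixels'][148:212,252:352,::-1],None,fx=4.6,fy=4.6,interpolation=cv2.INTER_CUBIC)
d=cv2.absdiff(o,np.vstack([A,B])).max(2)
ys,xs=np.nonzero(cv2.blur(d,(9,9))>35);print(len(xs));print(xs.min() if len(xs) else '',np.histogram(xs,8,(0,460))[0],np.histogram(ys,8,(0,588))[0])
s=r.observe();print(s['ee_pos'],s['ft_force'],s['t'])"
```

```text
242
356 [  0   0   0   0   0   0 242   0] [  0   0   0 242   0   0   0   0]
[ 0.4319568 -0.1939351  0.2265808] [0.19638651 0.263569   0.78693851] 28.4333
```

The station looks just as it did before the press. The only difference is near the arm's edge or shadow.

```bash
python3 -c "
from station import r
print(r.job_done())"
```

```text
the job is handed in; nothing more can be done
None
```

I swung the grip upright, turned the crank until the lines met, pressed the plunger to its stop and released it, then handed the job in at about 28 s. No verdict came back; the last camera check showed the grip upright and the carriage still lined up.

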